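Turn the divider leaf of the recipe binder

TASK

A small ring binder of recipes lies open on the worktop with its stiff divider leaf standing half up over the right-hand page, and a matchbox lies on the left-hand page in its way. First slide the matchbox off the binder with the fingertips, without picking it up, so that it lies flat on the worktop; then push the leaf over the rings and press it down until it lies flat on the left-hand page. Leave the things standing round about where they are.

Things in the scene. Friction and masses are not known exactly. Their poses are not given: they have to be found in the camera images.
- binder: Open ring binder fixed to the worktop, 150 mm along its spine by 242 mm. Origin: underside, middle of the spine. x runs along the spine away from the robot, y to the left-hand page, z up. Grey covers 3 mm thick end at x = +-75 and y = +-121 mm. Three steel rings, 26 mm across, stand on the spine at x = -50, 0 and 50 mm; their tops are 26 mm above the worktop.
- page_left (a point): Centre of the top of the left-hand page: a fixed block of white pages, 142 mm along the spine by 96 mm, its top 8 mm above the worktop; it reaches from 17 to 113 mm off the spine's middle. The right-hand page is its mirror image. Axes as the binder's.
- hinge (a point): Middle of the axis about which the leaf turns, 13.5 mm above the worktop, over the binder's origin; the axis runs along the binder's x. Axes as the binder's.
- leaf (a joint): Angle of the leaf about the spine, rad: 0 lying flat on the right-hand page, 1.57 upright, 3.14 lying flat on the left-hand page (its stops). The hinge is stiff with friction: the leaf stays at whatever angle it is left and does not fall or spring back; about 1 to 2 N at its free edge turns it.
- leaf_edge (a point): Middle of the leaf's free edge, 110 mm from the hinge axis, half-way through its thickness. The leaf is a grey plastic plate 4 mm thick, 138 mm along the spine, from 7 to 110 mm off the axis; it weighs about 70 g. An index tab 34 mm wide stands out a further 13 mm from the free edge, centred 46 mm towards the far end (binder x = +46 mm).
- matchbox_mid (a point): Centre of a loose matchbox, 36 x 56 x 16 mm (its x, y, z), about 30 g, which starts flat on the left-hand page; lying on the page its centre is 16 mm above the worktop, on the worktop 8 mm.
- egg_cup: Loose egg cup, 49 mm across, 53 mm high; origin in the middle of its foot. Bystander near the binder's near end.
- tealight: Loose tealight, 38 mm across, 15 mm high; origin in the middle of its underside. Bystander near the binder's near end.
- tomato_tin: Loose small tin, 57 mm across, 72 mm high; origin in the middle of its underside. Bystander off the binder's far end, on the right-hand side.
- garlic: Loose garlic bulb, 53 mm; origin at its underside. Bystander at the left near part of the worktop.
- jam_jar: Loose jam jar, 72 mm across, 102 mm high; origin in the middle of its underside. Bystander at the left far part of the worktop.
There are look-alikes about, which are no part of the job. Of the things that look like the part that bears matchbox_mid, the smaller one is meant.

How it is judged (in metres and radians):
On the way, in this order (a step that is already met when the one before it is completed fails the run):
1. the matchbox lies flat on the worktop, off the binder, and the leaf has not yet been turned past upright (height (world z) of matchbox_mid between 0.004 and 0.0115 m and angle between matchbox_mid's own z axis and vertical below 0.12 rad and value of joint leaf below 1.5 rad), for 0.2 s.
2. the leaf lies flat on the left-hand page (value of joint leaf above 3.04 rad), for 0.2 s.
At the end, for the whole second after the job is handed in: The leaf lies on the left-hand page within 0.1 rad of flat (joint above 3.04) and at rest, and the matchbox lies flat (within 0.12 rad) on the worktop itself, off the binder (its centre 4 to 11.5 mm above the worktop) (value of joint leaf above 3.04 rad and velocity of joint leaf below 0.1 rad/s and height (world z) of matchbox_mid between 0.004 and 0.0115 m and angle between matchbox_mid's own z axis and vertical below 0.12 rad); the robot touches nothing.
It fails at once if the matchbox is picked up (centre more than 50 mm above the worktop) (height (world z) of matchbox_mid above 0.05 m).
It fails at once if a bystander is moved by more than 30 mm (distance of any of egg_cup, tealight, tomato_tin, garlic, jam_jar from where it was at the start of the episode above 0.03 m).
It also fails if it takes over 58 s, if anything falls off the work surface, if the arm or the gripper's body presses on something with over 40 N, if the wrist force passes 120 N, or if a joint passes its speed limit or range.

ROBOT

A 7-joint arm with a two-finger parallel gripper is mounted at the origin on a cart in front of the work surface, level with it; the furniture and walls round the work are solid. World frame = base frame: x ahead of the robot, y to its left, z up, the work surface at z = 0. Lengths are in mm, angles in rad, forces in N, time in s.
With the tool pointing down it reaches from about 425 to 925 mm from the base axis. Payload 6.8 kg.
Tool frame: the origin (TCP) lies at the very end of the fingers, on their centre line; the grasp point (between the pads) lies 19 mm behind it; z points along the fingers, y is the direction in which the jaws open and shut (so a half turn about z gives the same grasp; the last joint's range is limited). The gripper opens to 85 mm and grips with 20 to 120 N. Pads are 22 mm wide; open, the fingers measure 114 mm over their backs; the gripper's body (76 mm by 85 mm) begins 54 mm behind the grasp point. The pads swing forward as they close: fully open they stand 13 mm farther back than shut.
Start: joints at [-1.288, 0.477, 0.022, 1.555, -0.011, 1.109, -0.083], TCP at [257.124, 624.127, 231.308] pointing down, gripper open.
Joint ranges: [-2.96, 2.96], [-0.34, 2.1], [-1.41, 1.46], [0.24, 2.44], [-1.37, 4.51], [0.17, 1.92], [-2.96, 2.96]. Speed limits (rad/s): [2.39, 2.39, 3.14, 3.14, 3.14, 3.14, 3.14].

INTERFACE

Orientations are given as a unit quaternion [x, y, z, w].
In Python, from workcell import * gives the robot as it stands.
- The arm moves only by the tool step_arm, never from a script. Its argument "rows" is a list of rows, each a list of 5 numbers: the shift along the tool's x, y, z in cm, then the turn about the tool's z in rad, then the finger opening in cm, from 0 to 8.54. A call has 1 to 10 rows; each row shifts and turns the commanded pose from where the row before left it, along the tool's axes as they then stand; what a row does not reach is not made up. A row lasts 1/8 s, in which the tool goes at most 62.5 mm and 10.7 degrees, less where a joint would pass 70% of its speed; a pose out of reach is approached as far as the arm can. A call is refused whole if a number of a shift passes 6.25 or a number of a turn 0.188, either way. A call with a gripper value outside its range is refused whole. The fingers move at their own pace and stop on an object; "squeeze" is the grip in N (left out, the last holds). Time passes only in rows, so rows that do not move let the fingers close. It gives the time, the measured TCP pose, the force and the opening at its end, in the units of the state.
- get_obs(): the state, without advancing time (a new reading comes with each control period).
- get_image(name): name is "side" or "top"; returns a dict with "color" (480x640x3 uint8, red, green, blue), "z_map" (480x640 float32, mm along the optical axis (not along the pixel's ray), 0 where there is no reading), "intrinsics" (3x3 intrinsics, pixels), "xyz" and "rotation" of the camera in the world. Camera axes: x right, y down, z forward; pixel columns grow to the right and rows downward; lengths in mm; the calibration is good to about 2 mm. A picture is of the moment at which its call begins.
- sign_off(): hands the job in, once; it reports no verdict.
Trained networks look in a picture, given as the dict that the camera call returned (one of the last four; its "shot" number tells which), for a name from the list of things; names that differ only in an ending like _2 or _b are one class to them, and where a whole thing is asked for, a point or a joint stands for the part that bears it (a point fixed in the world has none). Each returns a list of dicts, best first, with "confidence" (0 to 1); they miss things now and then, are a little off and sometimes report something else, mostly with a low value. They report only what shows in the picture. A call takes as long as a camera call. They do not tell look-alikes from the thing itself.
- search_frame(picture, query): "at" ([x, y, z] in mm, in the coordinates of the camera as it stood for that picture, good to about 4 mm: the middle of the surface that is visible of it).
The state is a dict: "t": time; "joint_positions": joint angles; "qd": joint speeds; "joint_torque": joint torques, N m; "position": TCP position; "tool_rot": TCP orientation; "wrist_force": force on the tool from outside, world axes, zero at the start; "ft_torque": the same for the moment, N m; "width": opening from 0.0 (shut) to 1.0 (fully open).
Only numpy, scipy, OpenCV 4.12 (cv2) and the standard library are available. Lean on these libraries where they do the work, as an engineer would, in place of code of your own. Each camera call takes 0.05 s, during which the arm holds its last target. There are 200 camera calls.

## Working session

There is one attempt and no reset: what is moved stays moved. The work goes in short steps, Python scripts to look and compute and a tool call to move; the robot and the scene stay as the last step left them, time stands still between calls to the robot, and variables do not carry over. Pictures are saved under pics/ and viewed, about 8 in all and at most 12, crops included, and the job is handed in when it is done.

Besides the shell and the picture viewer there is one more tool, called after "Emit:" as a command line: name --pt "numbers of a row" for each row, then --argument value for the rest. step_arm: Moves the arm, as the interface text tells. Its arguments: {"type":"object","properties":{"rows":{"type":"array"},"squeeze":{"type":"number"}},"required":["rows"]}

```bash
mkdir -p pics; cat > h.py <<'E'
from workcell import *
import numpy as np, cv2
def shot(n,f=None):
    p=get_image(n)
    if f: cv2.imwrite('pics/'+f,p["color"][:,:,::-1])
    return p
def w(p,c): return np.array(p["rotation"])@np.array(c)+np.array(p["xyz"])
def cloud(p):
    K=p["intrinsics"];z=p["z_map"];v,u=np.mgrid[:480,:640]
    c=np.stack([(u-K[0][2])/K[0][0]*z,(v-K[1][2])/K[1][1]*z,z],-1)
    return c@np.array(p["rotation"]).T+np.array(p["xyz"])
E
python3 - <<'E'
from h import *
o=get_obs();print(o["t"],o["position"],o["tool_rot"],o["width"])
for n in("top","side"):
    p=shot(n,n+"0.png");print(n,p["xyz"],np.round(p["rotation"],2).tolist())
    np.savez(n+"0.npz",c=cloud(p),col=p["color"])
    for q in["binder","leaf","matchbox_mid","egg_cup","tealight","tomato_tin","garlic","jam_jar"]:
        for d in search_frame(p,q): print(q,round(d["confidence"],2),np.round(w(p,d["at"])))
E
```

```text
0.0 [256.88956484 623.54945366 230.29015459] [ 1.94117170e-01  9.80977896e-01 -9.37650722e-04 -1.15389662e-04] 1.0012256347974942
top [481.5858056   52.26267841 877.37179937] [0.71, -0.7, 0.03, -0.04]Traceback (most recent call last):
  File "<stdin>", line 5, in <module>
  File "h.py", line 11, in cloud
    return c@np.array(p["rotation"]).T+np.array(p["xyz"])
           ~^~~~~~~~~~~~~~~~~~~~~~~~~~
ValueError: matmul: Input operand 1 has a mismatch in its core dimension 0, with gufunc signature (n?,k),(k,m?)->(n?,m?) (size 4 is different from 3)
```

```bash
sed -i 's/np.array(p\["rotation"\])/R.from_quat(p["rotation"]).as_matrix()/; 2a from scipy.spatial.transform import Rotation as R' h.py
python3 - <<'E'
from h import *
for n in("top","side"):
    p=shot(n,n+"0.png");print(n,p["xyz"],np.round(p["rotation"],2).tolist())
    np.savez(n+"0.npz",c=cloud(p),col=p["color"])
    for q in["binder","leaf","matchbox_mid","egg_cup","tealight","tomato_tin","garlic","jam_jar"]:
        for d in search_frame(p,q): print(q,round(d["confidence"],2),np.round(w(p,d["at"])))
E
```

```text
top [481.5858056   52.26267841 877.37179937] [0.71, -0.7, 0.03, -0.04]
binder 0.73 [533. -28.  11.]
leaf 0.57 [545. -72.  58.]
matchbox_mid 0.86 [563. 184.  21.]
matchbox_mid 0.73 [532.  36.  25.]
egg_cup 0.88 [ 427. -117.   37.]
egg_cup 0.56 [426. -46.   8.]
tealight 0.56 [425. -47.   7.]
tomato_tin 0.66 [663. -86.  69.]
garlic 0.59 [448. 228.  34.]
garlic 0.46 [662. -85.  69.]
jam_jar 0.72 [711. 205.  99.]
side [ 232.15884282 -533.88328566  547.82263012] [0.86, -0.24, 0.11, -0.43]
binder 0.58 [523. -66.   7.]
leaf 0.77 [527. -85.  74.]
matchbox_mid 0.89 [520.  30.  23.]
matchbox_mid 0.76 [557. 173.  23.]
matchbox_mid 0.19 [436. 210.  29.]
egg_cup 0.82 [ 426. -117.   39.]
egg_cup 0.55 [ 656. -102.   55.]
tealight 0.78 [423. -42.  10.]
tomato_tin 0.82 [654. -98.  52.]
garlic 0.93 [439. 214.  31.]
jam_jar 0.58 [699. 188.  71.]
jam_jar 0.21 [531. -86.  72.]
```

View pics/top0.png

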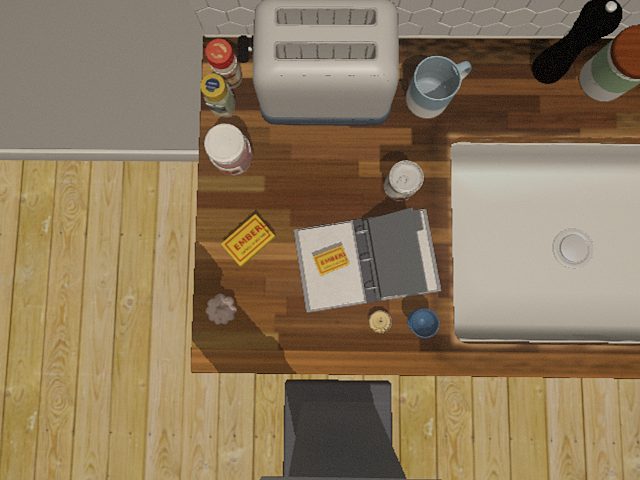

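View pics/side0.png

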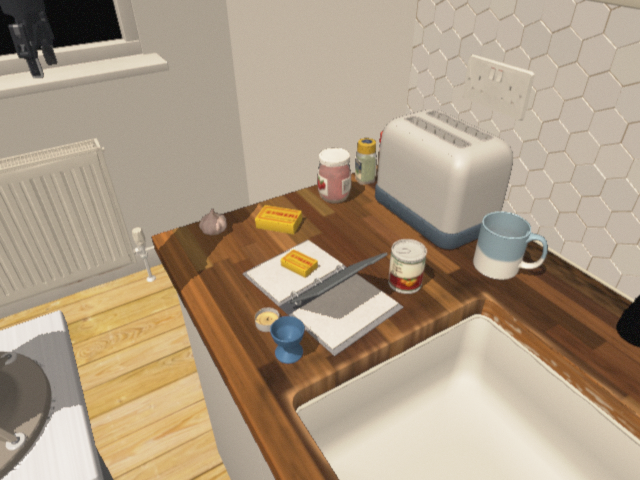

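```bash
python3 - <<'E'
import numpy as np,cv2
d=np.load("top0.npz");c=d["c"];col=d["col"]
hsv=cv2.cvtColor(col,cv2.COLOR_RGB2HSV)
def rect(m,name,n=1):
    k,l,s,_=cv2.connectedComponentsWithStats(m.astype(np.uint8))
    i=1+np.argmax(s[1:,4]);P=c[l==i]
    r=cv2.minAreaRect(P[:,:2].astype(np.float32));print(name,len(P),np.round(r[0]),np.round(r[1]),round(r[2],1),'z',np.round(np.percentile(P[:,2],[5,50,95])),np.round(cv2.boxPoints(r)).tolist())
    return P
reg=lambda u0,u1,v0,v1:np.pad(np.ones((v1-v0,u1-u0),bool),((v0,480-v1),(u0,640-u1)))
wh=(hsv[...,1]<40)&(hsv[...,2]>150)
ye=(hsv[...,1]>140)&(hsv[...,0]<32)&(hsv[...,2]>130)
rect(wh&reg(290,372,215,315),"pageL")
rect(wh&reg(415,445,205,300),"pageR")
rect((c[...,2]>1.5)&reg(285,450,195,318)&(c[...,2]<300),"binder")
rect(ye&reg(305,355,240,280)&(c[...,2]>16),"mb")
rect(ye&reg(215,280,205,270)&(c[...,2]>8),"big")
P=c[reg(378,412,225,285)];P=P[P[:,2]>0]
m=P.mean(0);n=np.linalg.svd(P-m)[2][2];n*=np.sign(n[2]);print("leaf plane",m.round(1),n.round(3),"tilt",np.degrees(np.arccos(n[2])),"res",np.std((P-m)@n), "yaw of hinge",np.degrees(np.arctan2(n[0],n[1])))
L=(np.abs((c-m)@n)<4)&reg(360,440,195,305)&(c[...,2]>14)
P=rect(L,"leafpts");print(P.min(0),P.max(0))
E
```

```text
pageL 3591 [522.  38.] [145.  98.] 10.0 z [ 5.  8. 11.] [[442.0, 74.0], [459.0, -23.0], [602.0, 2.0], [585.0, 99.0]]
pageR 640 [504. -75.] [125. 225.] 39.1 z [ 6.  8. 91.] [[385.0, -27.0], [527.0, -202.0], [624.0, -123.0], [482.0, 52.0]]
binder 11145 [542. -26.] [179. 262.] 11.0 z [ 2. 10. 87.] [[429.0, 86.0], [479.0, -171.0], [655.0, -137.0], [604.0, 120.0]]
mb 628 [520.  36.] [59. 59.] 22.1 z [22. 24. 27.] [[482.0, 52.0], [504.0, -2.0], [558.0, 20.0], [536.0, 74.0]]
big 1372 [520. 142.] [179.  80.] 42.7 z [20. 23. 26.] [[427.0, 111.0], [482.0, 52.0], [613.0, 173.0], [559.0, 232.0]]
leaf plane [539.8 -66.6  59.7] [ 0.005 -0.998  0.062] tilt 86.45201796640154 res 15.718786586601563 yaw of hinge 179.722283285056
leafpts 418 [542. -66.] [139.   7.] 1.0 z [46. 57. 67.] [[472.0, -64.0], [473.0, -71.0], [612.0, -69.0], [612.0, -62.0]]
[472.45497833 -70.75800395  42.28658567] [611.86988127 -62.31175234  71.84315535]
```

```bash
python3 - <<'E'
import numpy as np,cv2
a=np.radians(10);o=np.array([533,-26,0]);M=np.array([[np.cos(a),-np.sin(a),0],[np.sin(a),np.cos(a),0],[0,0,1]])
for f in("top","side"):
    d=np.load(f+"0.npz");c=d["c"];hsv=cv2.cvtColor(d["col"],cv2.COLOR_RGB2HSV)
    b=(c-o)@M  # binder coords
    ok=(c[...,2]<200)&(c[...,2]>-5)
    ye=(hsv[...,1]>140)&(hsv[...,0]<34)&(hsv[...,2]>130)
    for nm,m,C in(("mb(binder fr)",ok&ye&(abs(b[...,0])<65)&(b[...,1]>20)&(b[...,1]<110)&(b[...,2]>19),b),("big(world)",ok&ye&(b[...,1]>125)&(b[...,2]>12)&(c[...,1]<260)&(c[...,0]<640)&(c[...,0]>490),c)):
        P=C[m];r=cv2.minAreaRect(P[:,:2].astype(np.float32));print(f,nm,len(P),np.round(r[0]),np.round(r[1]),round(r[2],1),np.round(cv2.boxPoints(r)).tolist(),np.median(P[:,2]))
    m=ok&(abs(b[...,0])<60)&(b[...,1]<-12)&(b[...,1]>-125)&(b[...,2]>18)
    P=b[m];k=np.polyfit(P[:,1],P[:,2],1);print("leaf",len(P),k,"angle",np.arctan(-k[0]),"ymin",np.percentile(P[:,1],[1,5,95]),"zmax",np.percentile(P[:,2],[95,99]))
    m=ok&(b[...,2]>1.5)&(b[...,2]<12)&(abs(b[...,0])<90)&(abs(b[...,1])<135)
    P=b[m];print("binder ext",np.percentile(P,[.5,2,98,99.5],axis=0).round())
E
```

```text
top mb(binder fr) 624 [10. 64.] [35. 55.] 12.1 [[-13.0, 87.0], [-2.0, 33.0], [33.0, 41.0], [21.0, 94.0]] 24.104780113108006
top big(world) 1360 [567. 185.] [53. 80.] 42.1 [[520.0, 197.0], [574.0, 138.0], [613.0, 173.0], [559.0, 233.0]] 23.18900011664107
leaf 3460 [-0.96778644 16.59661916] angle 0.7690291687721015 ymin [-85.67551275 -78.26594225 -16.02851333] zmax [91.80870997 99.2442385 ]
binder ext [[ -87. -132.    2.]
 [ -81. -123.    2.]
 [  82.  123.   11.]
 [  88.  132.   12.]]
side mb(binder fr) 473 [ 7. 62.] [38. 58.] 12.0 [[-18.0, 87.0], [-6.0, 30.0], [31.0, 38.0], [19.0, 95.0]] 23.276022359188573
side big(world) 771 [564. 184.] [55. 82.] 40.7 [[516.0, 197.0], [570.0, 135.0], [612.0, 171.0], [558.0, 233.0]] 22.18787805182137
leaf 614 [-0.93424326 17.47589358] angle 0.7514151442028073 ymin [-88.97927917 -87.80375266 -17.70979572] zmax [98.54374723 99.85910743]
binder ext [[ -76. -121.    2.]
 [ -74. -118.    2.]
 [  67.  110.   10.]
 [  70.  119.   11.]]
```

Emit:
step_arm --pt "0 0 0 -0.155 0" --pt "0 0 0 -0.155 0" --pt "0 0 0 -0.155 0" --pt "0 0 0 -0.155 0" --pt "0 0 0 -0.155 0" --pt "0 -5.5 0.5 0 0" --pt "0 -5.5 0.5 0 0" --pt "0 -5.5 0.5 0 0" --pt "0 -5.5 0.5 0 0" --pt "0 -5.5 0.5 0 0"

```text
t: 2.2
position: [360.9, 367.5, 206.4]
tool_rot: [-0.191, 0.982, 0.0, 0.0]
wrist_force: [1.4, 0.7, -0.1]
width: 0.002
```

Emit:
step_arm --pt "0.1 -5.3 1.2 0 0" --pt "0.1 -5.3 1.2 0 0" --pt "0.1 -5.3 1.2 0 0" --pt "0.1 -5.3 1.2 0 0" --pt "0.1 -5.3 1.2 0 0" --pt "0.1 -5.3 1.2 0 0" --pt "0.2 -5.1 1.2 0 0" --pt "0 0 0 0 0"

```text
t: 3.2
position: [491.6, 19.5, 121.8]
tool_rot: [-0.187, 0.982, -0.001, -0.0]
wrist_force: [0.1, 0.7, -0.1]
width: -0.003
```

Emit:
step_arm --pt "0 0.1 3 0 0" --pt "0 0 3 0 0" --pt "0 0 3 0 0" --pt "0 0 1.8 0 0" --pt "0 0 0 0 0"

```text
t: 3.82
position: [489.7, 26.0, 13.5]
tool_rot: [-0.192, 0.981, 0.0, -0.001]
wrist_force: [0.2, -0.1, 0.1]
width: 0.001
```

```bash
python3 - <<'E'
from h import *
p=shot("side");cv2.imwrite("pics/s1.png",cv2.resize(p["color"][180:380,200:460,::-1],None,fx=2.5,fy=2.5))
E
```

```text
(no output)
```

View pics/s1.png

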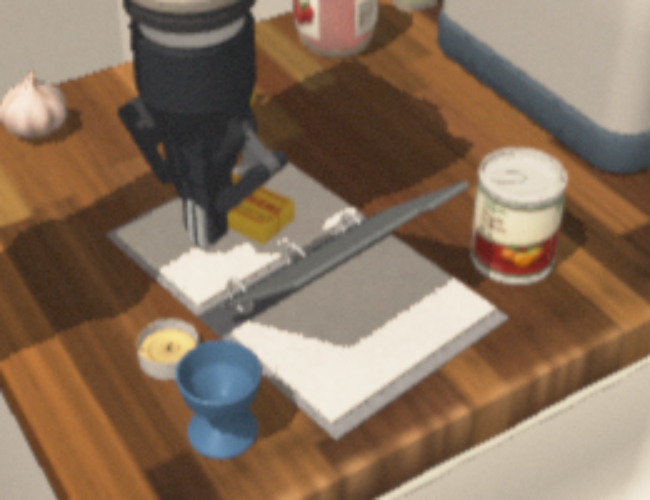

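Emit:
step_arm --pt "-0.6 -0.3 0 0 0" --pt "-1.2 0 0 0 0" --pt "-1.2 0 0 0 0" --pt "-1.2 0 0 0 0" --pt "-1.2 0 0 0 0" --pt "-1.2 0 0 0 0" --pt "-1.2 0 0 0 0" --pt "-1.2 0 0 0 0" --pt "-1.2 0 0 0 0" --pt "-1.2 0 0 0 0"

```text
t: 5.12
position: [598.2, 65.2, 14.2]
tool_rot: [-0.191, 0.982, 0.0, -0.0]
wrist_force: [-0.1, 0.6, -0.2]
width: 0.001
```

Emit:
step_arm --pt "-1.0 0 0 0 0" --pt "-0.6 0 0 0 0" --pt "0 0 0 0 0"

```text
t: 5.5
position: [612.7, 71.1, 14.2]
tool_rot: [-0.191, 0.982, 0.0, 0.0]
wrist_force: [-0.6, -0.3, 0.1]
width: -0.002
```

```bash
python3 - <<'E'
from h import *
p=shot("side");cv2.imwrite("pics/s2.png",cv2.resize(p["color"][180:380,200:460,::-1],None,fx=2.5,fy=2.5))
for n in("side","top"):
    p=shot(n)
    for d in search_frame(p,"matchbox_mid"): print(n,round(d["confidence"],2),np.round(w(p,d["at"])))
E
```

```text
side 0.66 [639.  62.  15.]
top 0.62 [560. 189.  21.]
```

View pics/s2.png

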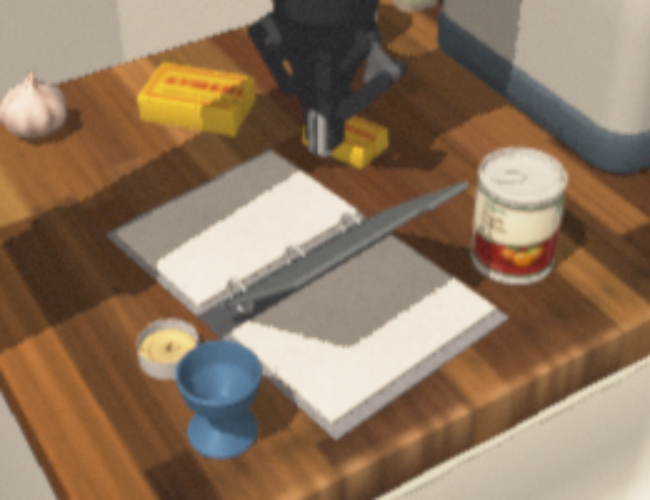

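Emit:
step_arm --pt "0.5 0 0 0 0" --pt "0 0 -5.5 0 0" --pt "0 0 -5.5 0.105 0" --pt "0 0 -5.5 0.105 0" --pt "2.5 -4.9 0 0 0" --pt "2.5 -4.9 0 0 0" --pt "2.5 -4.9 0 0 0" --pt "2.5 -4.9 0 0 0" --pt "0 0 0 0 0" --pt "0 0 0 0 0"

```text
t: 7.0
position: [543.0, -140.8, 179.3]
tool_rot: [-0.087, 0.996, 0.0, 0.0]
wrist_force: [-0.3, 0.8, -0.3]
width: 0.004
```

```bash
python3 - <<'E'
from h import *
a=np.radians(10);M=R.from_euler('z',a).as_matrix();o=np.array([533,-26,0])
P=get_obs();b=(np.array(P["position"])-o)@M;print("tcp binder",b.round(1),P["tool_rot"])
p=shot("top","t3.png");c=cloud(p);B=(c-o)@M
hsv=cv2.cvtColor(p["color"],cv2.COLOR_RGB2HSV)
ye=(hsv[...,1]>140)&(hsv[...,0]<34)&(hsv[...,2]>130)&(c[...,2]>8)&(c[...,2]<60)&(B[...,0]>70)&(B[...,0]<160)&(B[...,1]>20)&(B[...,1]<120)
Q=B[ye];print(len(Q),cv2.minAreaRect(Q[:,:2].astype(np.float32)),np.percentile(Q[:,2],[5,50,95]), cv2.boxPoints(cv2.minAreaRect(Q[:,:2].astype(np.float32))).round())
E
```

```text
tcp binder [ -10.1 -114.8  179.3] [-8.68240940e-02  9.96223600e-01  3.34599745e-04  5.85544597e-05]
422 ((126.24939727783203, 88.99462127685547), (36.24934005737305, 54.21073532104492), 11.711644172668457) [13.77649443 16.20163813 18.75764309] [[103. 112.]
 [114.  59.]
 [149.  66.]
 [138. 119.]]
```

View pics/t3.png

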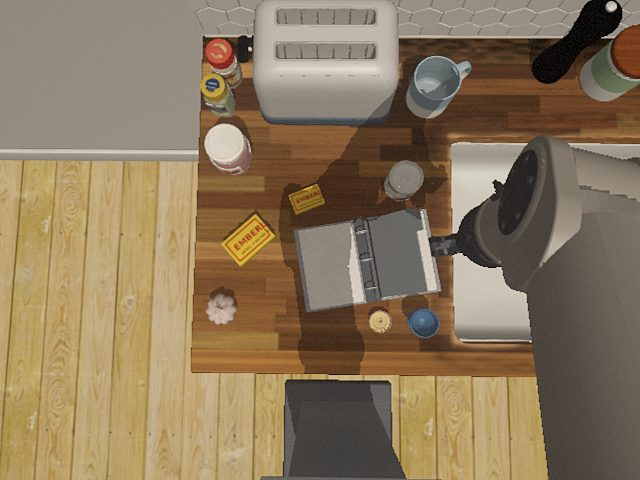

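Emit:
step_arm --pt "0 0 4 0 0" --pt "0 0 4 0 0" --pt "0 0 2.4 0 0" --pt "0 0 0 0 0" --pt "0 1.6 0 0 0" --pt "0 1.7 -1.1 0 0" --pt "0 1.4 -0.9 0 0" --pt "0 1.4 -0.7 0 0" --pt "0 0 0 0 0"

```text
t: 8.18
position: [533.8, -79.0, 104.8]
tool_rot: [-0.088, 0.996, 0.0, 0.002]
wrist_force: [0.3, 0.3, 0.3]
width: 0.004
```

```bash
cat > leaf.py <<'E'
from h import *
import sys
a=np.radians(10);M=R.from_euler('z',a).as_matrix();o=np.array([533,-26,0])
P=get_obs();print("tcp binder",((np.array(P["position"])-o)@M).round(1),P["wrist_force"])
p=shot("side");cv2.imwrite("pics/"+sys.argv[1],cv2.resize(p["color"][160:380,200:460,::-1],None,fx=2.5,fy=2.5))
E
python3 leaf.py s4.png
```

```text
tcp binder [ -8.5 -52.3 104.8] [0.34321214 0.29755648 0.26867852]
```

View pics/s4.png

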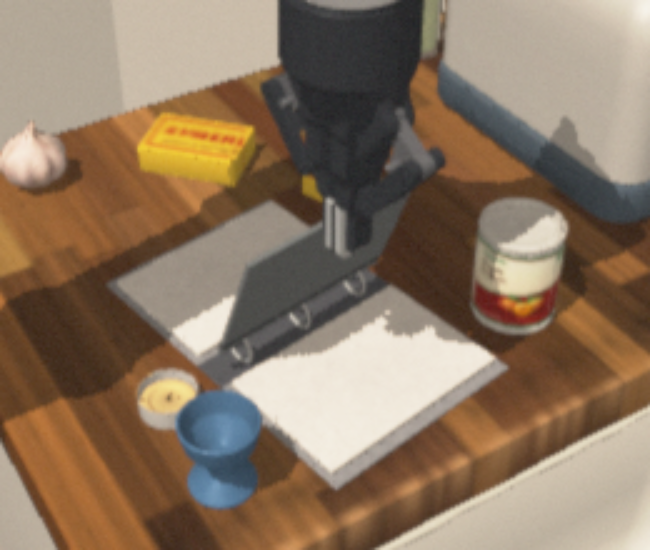

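Emit:
step_arm --pt "0 1.5 -0.2 0 0" --pt "0 1.5 -0.2 0 0" --pt "0 1.4 0.3 0 0" --pt "0 1.4 0.4 0 0" --pt "0 1.3 0.5 0 0" --pt "0 1.3 0.5 0 0" --pt "0 0.9 1.0 0 0" --pt "0 0.9 1.0 0 0" --pt "0 0.6 1.1 0 0" --pt "0 0.6 1.1 0 0"

```text
t: 9.48
position: [512.7, 31.3, 46.4]
tool_rot: [-0.087, 0.996, -0.0, -0.0]
wrist_force: [-0.6, -0.5, 0.2]
width: -0.001
```

```bash
python3 leaf.py s5.png
```

```text
tcp binder [-10.   59.9  46.4] [-0.55062792 -0.52923853  0.18200707]
```

View pics/s5.png

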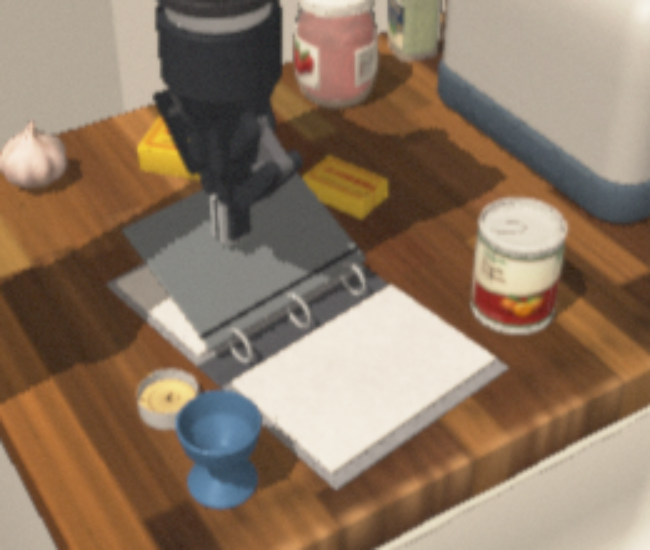

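Emit:
step_arm --pt "0 0.4 0.8 0 0" --pt "0 0.3 0.8 0 0" --pt "0 0 0.8 0 0" --pt "0 0 0.5 0 0" --pt "0 0 0.4 0 0" --pt "0 0 0.1 0 0" --pt "0 0 0 0 0" --pt "0 0 0 0 0"

```text
t: 10.52
position: [511.7, 37.8, 15.2]
tool_rot: [-0.087, 0.996, 0.0, 0.0]
wrist_force: [-8.3, -0.0, 26.7]
width: 0.001
```

Emit:
step_arm --pt "0 0 0 0 0" --pt "0 0 -1 0 0" --pt "0 0 -4 0 0" --pt "0 0 -5 0 0" --pt "0 -4 -5 0 0" --pt "0 -5 0 0 0" --pt "0 -5 0 0 0" --pt "0 -5 0 0 0" --pt "0 -5 0 0 0" --pt "0 0 0 0 0"

```text
t: 11.78
position: [552.5, -203.0, 162.3]
tool_rot: [-0.083, 0.997, -0.001, 0.0]
wrist_force: [-0.1, 0.7, 1.0]
width: 0.001
```

```bash
python3 leaf.py s6.png; python3 - <<'E'
from h import *
M=R.from_euler('z',np.radians(10)).as_matrix();o=np.array([533,-26,0])
for n in("top","side"):
    p=shot(n);c=cloud(p);b=(c-o)@M;ok=(c[...,2]<150)&(c[...,2]>-5)
    Q=b[ok&(abs(b[...,0])<55)&(b[...,1]>25)&(b[...,1]<100)];k=np.polyfit(Q[:,1],Q[:,2],1);print(n,"leaf",len(Q),"angle",np.pi-np.arctan(k[0]),"z mid",np.median(Q[:,2]))
    hsv=cv2.cvtColor(p["color"],cv2.COLOR_RGB2HSV)
    Q=b[ok&(hsv[...,1]>140)&(hsv[...,0]<34)&(hsv[...,2]>130)&(b[...,2]>8)&(b[...,0]>95)&(b[...,0]<160)&(b[...,1]>50)&(b[...,1]<125)]
    print("mb z",np.percentile(Q[:,2],[5,50,95]),Q.mean(0))
    for q in["egg_cup","tealight","tomato_tin","garlic","jam_jar"]:
        print(q,[(round(d["confidence"],2),np.round(w(p,d["at"])).tolist()) for d in search_frame(p,q)][:1])
E
```

```text
tcp binder [ -11.5 -177.7  162.3] [-0.08516274  0.71806391  1.02586659]
top leaf 2672 angle 3.140937896560509 z mid 15.663468492073548
mb z [13.63199587 16.23876682 18.88878328] [126.20338461  91.12746007  16.22547943]
egg_cup [(0.68, [428.0, -118.0, 41.0])]
tealight [(0.59, [423.0, -47.0, 6.0])]
tomato_tin [(0.93, [665.0, -87.0, 69.0])]
garlic [(0.97, [446.0, 228.0, 36.0])]
jam_jar [(0.81, [710.0, 206.0, 99.0])]
side leaf 1722 angle 3.1430941523909697 z mid 14.98955389891421
mb z [ 9.66280301 15.21455596 16.78464223] [120.7374558   85.12862386  14.60390644]
egg_cup [(0.78, [427.0, -117.0, 36.0])]
tealight [(0.88, [422.0, -42.0, 8.0])]
tomato_tin [(0.71, [654.0, -108.0, 30.0])]
garlic [(0.67, [435.0, 216.0, 30.0])]
jam_jar [(0.79, [703.0, 189.0, 68.0])]
```

View pics/s6.png

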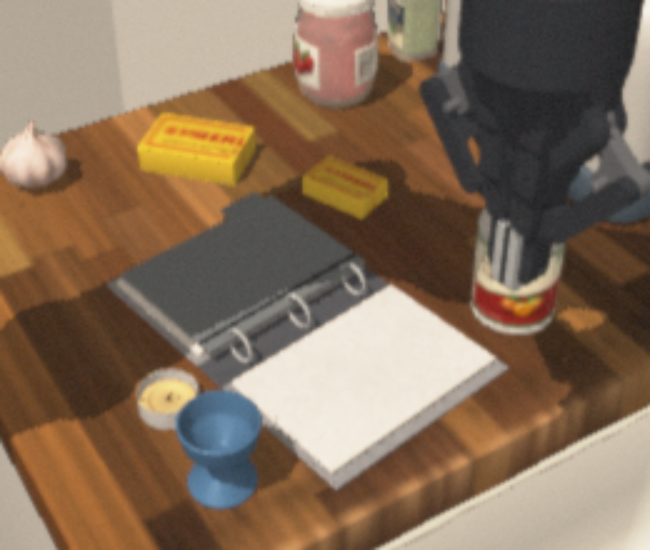

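Leaf flat on the left page, matchbox flat on the worktop, and the arm is free.

```bash
python3 -c "
from workcell import *
print(sign_off())"
```

```text
the job is handed in; nothing more can be done
None
```

The job is done and handed in at about 12 s of the 58 s allowed; no verdict is reported.

- **Matchbox:** I slid the smaller matchbox off the far end of the binder with closed fingers. It lies flat on the worktop, its top about 16 mm up, so its centre is about 8 mm up. It is roughly 30 mm clear of the cover.
- **Leaf:** I pushed it over the rings and pressed it down with about 27 N at the wrist. After the arm withdrew, it measured 3.141 rad from the top camera and 3.143 rad from the side camera.
- **Bystanders:** In the top view all five are within about 4 mm of where they started. The side view agrees, except that it put the tin about 24 mm away from its first reading. The gripper partly hid the tin in that picture, and the top view showed it moved by only about 2 mm.

No check failed.

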